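# Trial layout of a small battery power unit

### The job

Make a trial layout of this power unit: lay the flat aluminium bar lengthwise, centred, on top of the black project box, and the finned heat sink lengthwise, centred, on top of that bar. Set the battery flat on the blue mounting plate, half-way between the two green terminal blocks and lengthwise from one to the other, and stand the control knob upright on the green board, in the middle of its bare part in front of the black block. Leave the solder spool and the red-handled side cutters where they are.

Things in the scene. Friction and masses are not known exactly. Their poses are not given: they have to be found in the camera images.
- alu_offcut_center (a point): flat plain aluminium bar, loose, 30 (x) by 72 (y) by 10 mm (z up). The point is its centre. Its own y is its length; both ends and both faces are alike. Grasp across the 30 mm width.
- heat_sink_center (a point): grey aluminium heat sink with upright fins, loose, 42 (x) by 60 (y) by 27 mm (z up, solid to the top for contact). The point is its centre, half-way up. Its own y is its 60 mm length; a half turn makes no difference. Grasp across the 42 mm width.
- battery_9v_center (a point): block battery lying flat, black and orange, loose, 51 (x) by 26 (y) by 18 mm (z up). The point is its centre, half-way up. Its own x is its length; which end points where does not matter. Grasp across the 26 mm width.
- control_knob_center (a point): round black control knob with a white pointer line, loose, standing on its skirt, 27 mm across and 18 mm high. The point is its centre, half-way up. Its turn does not matter. Grasp round the skirt, near the surface.
- project_box: black plastic enclosure with a grey lid, fixed down, 58 (x) by 85 (y) by 32 mm high to the lid's bearing face. Origin: centre of its underside; its own y is its length, z up. The bar and then the heat sink lie on it, all three lengths alike in direction.
- mounting_plate: blue painted steel plate, fixed down, 140 (x) by 50 (y) by 4 mm thick, with a green terminal block across each end. The blocks are 14 mm thick in x, 40 mm in y, centred at x = +60 and -60 mm, and reach 24 mm above the plate's underside; the clear space between them is 106 mm. Origin: centre of the plate's underside; x runs from block to block, z up.
- driver_board: green circuit board, fixed down, 130 (x) by 66 (y) by 4 mm thick, with a black block (45 by 62 by 30 mm) fixed on its half away from the robot, covering x = +15.5 to +60.5 mm. The bare part is x = -65 to +15.5 mm, so its middle is at x = -25 mm, y = 0. Origin: centre of the board's underside; x points away from the robot, z up.
- solder_spool: bystander: grey and white spool of solder wire standing upright, loose, 52 mm across, 35 mm high. Origin: centre of its underside. To be left alone.
- side_cutters: bystander: red-handled side cutters lying flat, loose, 53 (x) by 131 (y) by 12 mm. Origin: centre of its underside. To be left alone.

How it is judged (in metres and radians):
At the end, for the whole second after the job is handed in: Bar centred on box and heat sink on bar within 14 mm, battery midway between terminal blocks within 15 mm, knob in mid bare part within 14 mm each way; heights within 4 mm of resting there, lengths in line within 0.2 rad, all upright within 0.12 rad, released and at rest (horizontal distance between alu_offcut_center and project_box below 0.014 m and z of alu_offcut_center in the frame of project_box between 0.033 and 0.041 m and angle between the y axis of alu_offcut_center and the y axis of project_box, either way round below 0.2 rad and angle between each of alu_offcut_center, heat_sink_center, battery_9v_center, control_knob_center's own z axis and vertical below 0.12 rad and linear speed of each of alu_offcut, heat_sink, battery_9v, control_knob below 0.01 m/s and horizontal distance between heat_sink_center and alu_offcut_center below 0.014 m and z of heat_sink_center in the frame of alu_offcut_center between 0.0145 and 0.0225 m and angle between the y axis of heat_sink_center and the y axis of alu_offcut_center, either way round below 0.2 rad and horizontal distance between battery_9v_center and mounting_plate below 0.015 m and z of battery_9v_center in the frame of mounting_plate between 0.009 and 0.017 m and angle between the x axis of battery_9v_center and the x axis of mounting_plate, either way round below 0.2 rad and x of control_knob_center in the frame of driver_board between -0.039 and -0.011 m and y of control_knob_center in the frame of driver_board between -0.014 and 0.014 m and z of control_knob_center in the frame of driver_board between 0.009 and 0.017 m); the robot touches nothing.
It fails at once if the solder spool is pushed more than 15 mm from its place (distance of solder_spool from where it was at the start of the episode above 0.015 m).
It fails at once if the side cutters are pushed more than 15 mm from its place (distance of side_cutters from where it was at the start of the episode above 0.015 m).
It also fails if it takes over 106 s, if anything falls off the work surface, if the arm or the gripper's body presses on something with over 40 N, if the wrist force passes 120 N, or if a joint passes its speed limit or range.

### The arm

A 6-joint arm with a two-finger parallel gripper is mounted at the origin on a cart in front of the work surface, level with it; the furniture and walls round the work are solid. World frame = base frame: x ahead of the robot, y to its left, z up, the work surface at z = 0. Lengths are in mm, angles in rad, forces in N, time in s.
With the tool pointing down it reaches from about 350 to 975 mm from the base axis. Payload 7.1 kg.
Tool frame: the origin (TCP) lies at the very end of the fingers, on their centre line; the grasp point (between the pads) lies 19 mm behind it (ctrl.grasp_offset is the distance from the TCP to the grasp point, in mm); z points along the fingers, y is the line along which they close (so a half turn about z gives the same grasp; the last joint's range is limited). The gripper opens to 88 mm and grips with 3 to 60 N. Pads are 20 mm wide; open, the fingers measure 115 mm over their backs; the gripper's body (75 mm by 178 mm) begins 61 mm behind the grasp point.
Start: joints at [1.187, 0.423, 1.63, -0, 1.089, -0.019], TCP at [222.944, 583.867, 222.675] pointing down, gripper open.
Joint ranges: [-3, 3], [-0.9, 2.11], [0.09, 2.58], [-1.31, 4.45], [0.11, 2.69], [-2.54, 2.54]. Speed limits (rad/s): [2.39, 2.39, 3.01, 3.14, 3.14, 3.14].

### API

Orientations are given as a rotation vector (axis times angle).
In Python, from workcell import ctrl, viewer, ticket, models gives the robot as it stands.
- The arm moves only by the tool play_rows, never from a script. Its arguments are lists of equal length, an entry for each row: "dp": the shift along the world's x, y, z in mm, a list of three; "yaw": the turn about the world's z in degrees. In form: {"dp": [[tx, ty, tz], ...], "yaw": [yaw, ...]}. A call has 1 to 8 rows; each row shifts and turns the commanded pose from where the row before left it; what a row does not reach is not made up. A row lasts 1/12 s, in which the tool goes at most 41.7 mm and 7.16 degrees, less where a joint would pass 70% of its speed; a pose out of reach is approached as far as the arm can. A call is refused whole if a number of a shift passes 41.7 or a number of a turn 7.16, either way. A call with a gripper value outside its range is refused whole. "gripper" is the closure, from 0 (fully open) to 1 (shut), set as the call begins (left out, the last holds). The fingers move at their own pace and stop on an object; the grip force is fixed at half the most. Time passes only in rows, so rows that do not move let the fingers close. It gives the time, the measured TCP pose, the force, the opening and the grip force at its end, in the units of the state.
- ctrl.get_obs(): the state, without advancing time (a new reading comes with each control period).
- viewer.get_image(name): name is "scene" or "top" or "wrist"; returns a dict with "pixels" (480x640x3 uint8, red, green, blue), "range_z" (480x640 float32, mm along the optical axis (not along the pixel's ray), 0 where there is no reading), "fx", "fy", "cx", "cy" (pixels), "dist_coeffs" ([k1, k2, p1, p2, k3] as OpenCV has them; the pictures are not rectified), "T" (4x4, takes a point from camera to world coordinates); the wrist camera has in their place "hand_eye" (4x4, takes a point from camera to tool coordinates, whose origin is the TCP and whose axes are the flange's). Camera axes: x right, y up, looking along -z (the intrinsics and any distortion apply to the point x, -y, -z); pixel columns grow to the right and rows downward; lengths in mm; the calibration is good to about 2 mm. A picture is of the moment at which its call begins: read the wrist's pose just before it.
- ticket.close_job(): hands the job in; it is judged then, once.
Trained networks look in a picture, given as the dict that the camera call returned (one of the last four; its "shot" number tells which), for a name from the list of things; names that differ only in an ending like _2 or _b are one class to them, and where a whole thing is asked for, a point or a joint stands for the part that bears it (a point fixed in the world has none). Each returns a list of dicts, best first, with "conf" (0 to 1); they miss things now and then, are a little off and sometimes report something else, mostly with a low value. They report only what shows in the picture. A call takes as long as a camera call.
- models.look_for(picture, name): "bbox" ([centre column, centre row, width, height] in pixels, round what is visible of it).
- models.landmark_of(picture, name): "location" ([column, row] in pixels: a listed point, or the origin of a listed thing).
The state is a dict: "t": time; "qpos": joint angles; "qvel": joint speeds; "joint_torque": joint torques, N m; "ee_pos": TCP position; "orientation": TCP orientation; "ft_force": force on the tool from outside, world axes, zero at the start; "moment": the same for the moment, N m; "width": finger opening in mm; "grasp_force": force on a finger pad.
Only numpy, scipy, OpenCV 4.12 (cv2) and the standard library are available. Lean on these libraries where they do the work, as an engineer would, in place of code of your own. Each camera call takes 0.05 s, during which the arm holds its last target. There are 200 camera calls.

## Working session

There is one attempt and no reset: what is moved stays moved. The work goes in short steps, Python scripts to look and compute and a tool call to move; the robot and the scene stay as the last step left them, time stands still between calls to the robot, and variables do not carry over. Pictures are saved under pics/ and viewed, at most 14 in all, crops included, and the job is handed in when it is done.

Besides the shell and the picture viewer there is one more tool, called after "Request:" as name(argument=value, ...), one argument or row to a line, values as JSON. play_rows: Moves the arm, as the interface text tells. Its arguments: {"type":"object","properties":{"dp":{"type":"array"},"yaw":{"type":"array"},"gripper":{"type":"number"}},"required":["dp","yaw"]}

```bash
mkdir -p pics; cat > h.py <<'E'
import numpy as np, cv2
from workcell import ctrl, viewer, ticket, models
def grab(n):
    o=ctrl.get_obs(); im=viewer.get_image(n)
    if n=="wrist":
        T=np.eye(4); T[:3,:3]=cv2.Rodrigues(np.array(o["orientation"],float))[0]; T[:3,3]=o["ee_pos"]
        im["T"]=T@np.array(im["hand_eye"])
    return im
def ray(im,px):
    K=np.array([[im["fx"],0,im["cx"]],[0,im["fy"],im["cy"]],[0,0,1.]])
    u=cv2.undistortPoints(np.array(px,float).reshape(-1,1,2),K,np.array(im["dist_coeffs"],float)).reshape(-1,2)
    d=np.c_[u[:,0],-u[:,1],-np.ones(len(u))]
    T=np.array(im["T"]); return T[:3,3], d@T[:3,:3].T
def atz(im,px,z):
    o,d=ray(im,px); return o+d*((z-o[2])/d[:,2])[:,None]
def cloud(im):
    v,u=np.nonzero(im["range_z"]>0); o,d=ray(im,np.c_[u,v]); return o+d*im["range_z"][v,u][:,None],u,v
def save(im,n): cv2.imwrite("pics/"+n,im["pixels"][:,:,::-1])
E
python3 - <<'E'
from h import *
names="alu_offcut_center heat_sink_center battery_9v_center control_knob_center project_box mounting_plate driver_board solder_spool side_cutters".split()
zz=dict(zip(names,[5,13.5,9,9,0,0,0,0,0]))
print(ctrl.get_obs()["t"],ctrl.get_obs()["orientation"])
for c in("scene","top"):
    im=grab(c); save(im,c+"0.png"); print(c,np.round(im["T"],2).tolist())
    for n in names:
        print(n,[(np.round(l["location"]).tolist(),round(l["conf"],2),np.round(atz(im,[l["location"]],zz[n])[0][:2]).tolist()) for l in models.landmark_of(im,n)[:2]])
E
```

```text
0.0 [-5.69814494e-01 -3.08917936e+00  2.32791869e-03]
scene [[0.52, 0.6, -0.61, -47.78], [-0.86, 0.35, -0.38, -535.66], [-0.02, 0.72, 0.69, 672.67], [0.0, 0.0, 0.0, 1.0]]
alu_offcut_center [([203.0, 239.0], 0.64, [432.0, 62.0])]
heat_sink_center [([248.0, 252.0], 0.67, [442.0, -54.0])]
battery_9v_center [([258.0, 219.0], 0.73, [545.0, -6.0]), ([385.0, 307.0], 0.42, [459.0, -360.0])]
control_knob_center [([306.0, 366.0], 0.49, [280.0, -301.0]), ([304.0, 313.0], 0.48, [372.0, -237.0])]
project_box [([351.0, 264.0], 0.71, [531.0, -250.0])]
mounting_plate [([381.0, 306.0], 0.41, [464.0, -350.0])]
driver_board [([386.0, 310.0], 0.73, [461.0, -361.0])]
solder_spool [([439.0, 345.0], 0.65, [436.0, -477.0])]
side_cutters [([309.0, 368.0], 0.78, [283.0, -303.0])]
top [[-0.01, 1.0, -0.1, 402.62], [-1.0, -0.01, -0.01, -196.31], [-0.01, 0.1, 1.0, 884.96], [0.0, 0.0, 0.0, 1.0]]
alu_offcut_center [([193.0, 260.0], 0.8, [429.0, 68.0]), ([480.0, 258.0], 0.66, [427.0, -486.0])]
heat_sink_center [([254.0, 257.0], 0.92, [433.0, -53.0])]
battery_9v_center [([234.0, 200.0], 0.65, [544.0, -12.0])]
control_knob_center [([257.0, 257.0], 0.74, [434.0, -56.0]), ([356.0, 288.0], 0.62, [373.0, -245.0])]
project_box [([358.0, 206.0], 0.69, [532.0, -253.0])]
mounting_plate [([225.0, 124.0], 0.85, [700.0, 9.0])]
driver_board [([412.0, 245.0], 0.85, [453.0, -356.0])]
solder_spool [([477.0, 255.0], 0.87, [431.0, -481.0])]
side_cutters [([383.0, 335.0], 0.57, [282.0, -296.0])]
```

View pics/top0.png

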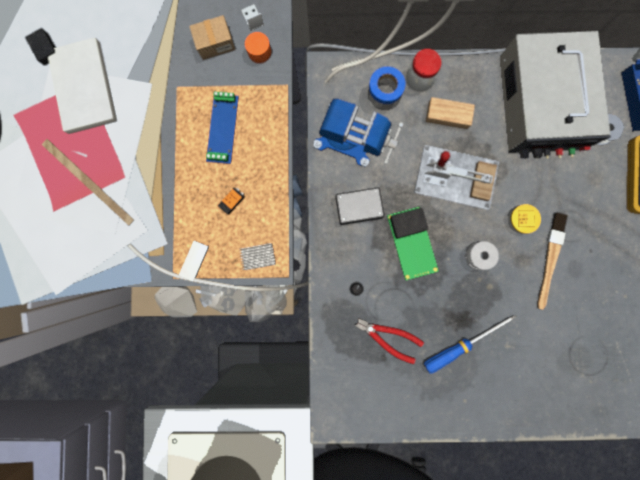

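View pics/scene0.png

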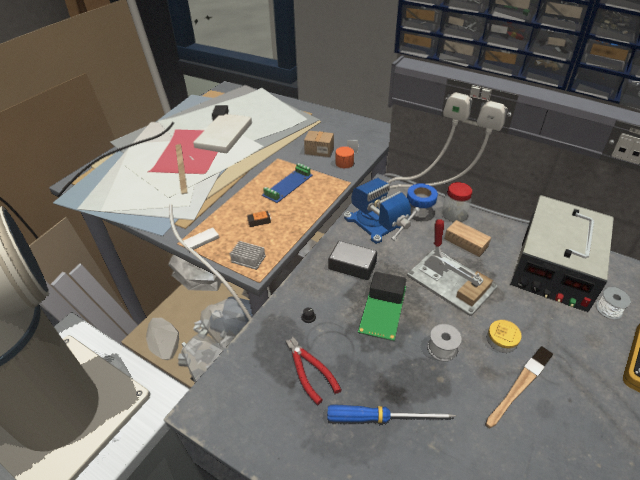

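The top view shows the plate at (222,127), battery (231,200), bar (194,260), heat sink (257,257), box (359,206), board (412,243), knob (356,288), spool (483,255) and cutters (390,340). A cable runs just below the bar and heat sink. Next I'll measure the outlines by depth.

```bash
python3 - <<'E'
from h import *
im=grab("top"); P,u,v=cloud(im)
Z=np.full((480,640),np.nan); Z[v,u]=P[:,2]
hsv=cv2.cvtColor(im["pixels"],cv2.COLOR_RGB2HSV)
print("table z L",np.nanmedian(Z[150:180,260:285]),"cork",np.nanmedian(Z[220:240,190:225]),"R",np.nanmedian(Z[300:320,450:500]))
def fit(name,box,z,mask):
    x0,y0,x1,y1=box; m=np.zeros((480,640),np.uint8); m[y0:y1,x0:x1]=mask[y0:y1,x0:x1]
    n,l,s,c=cv2.connectedComponentsWithStats(m); k=1+np.argmax(s[1:,4]); vv,uu=np.nonzero(l==k)
    W=atz(im,np.c_[uu,vv],z); (cx,cy),(w,h),a=cv2.minAreaRect(W[:,:2].astype(np.float32))
    if w<h: w,h,a=h,w,a+90
    print(name,"c",round(cx,1),round(cy,1),"size",round(w,1),round(h,1),"long-axis deg",round((a+90)%180-90,1),"px",len(vv),"depthz",round(float(np.nanmedian(Z[vv,uu])),1))
H,S,V=[hsv[:,:,i].astype(int) for i in range(3)]
fit("bar",(170,235,215,285),10,((S<60)&(V>190)).astype(np.uint8))
fit("sink",(235,238,281,275),27,((S<75)).astype(np.uint8))
fit("batt",(215,185,250,218),18,((V<110)|((S>200)&(V>180))).astype(np.uint8))
fit("plate",(200,88,245,166),4,((H>95)&(H<130)&(S>100)).astype(np.uint8))
fit("box",(330,180,390,228),32,(Z>24).astype(np.uint8))
fit("board",(380,195,450,285),4,(((H>45)&(H<75)&(S>150))|((V<60)&(Z>15))).astype(np.uint8))
fit("boardblk",(380,195,450,250),34,(Z>25).astype(np.uint8))
fit("knob",(340,275,372,300),12,(V<60).astype(np.uint8))
for n in["spool"]: fit(n,(460,235,505,275),35,(Z>20).astype(np.uint8))
# tall things map
for r in range(50,360,15): print(r,[int(np.nan_to_num(np.nanmax(Z[r:r+15,c:c+20]),nan=-1)) for c in range(160,520,20)])
big=cv2.resize(im["pixels"][80:310,160:330],None,fx=3.4,fy=2.6*1.0+0)[:,:,::-1]
cv2.imwrite("pics/c1.png",cv2.resize(im["pixels"][80:310,160:330],None,fx=2.6,fy=2.6,interpolation=cv2.INTER_CUBIC)[:,:,::-1])
E
```

```text
table z L 3.550074856108097 cork 3.6378649408546835 R 3.2156451726914383
bar c 427.2 61.9 size 88.0 76.0 long-axis deg 79.2 px 709 depthz 13.4
sink c 434.4 -60.2 size 61.2 41.4 long-axis deg -80.4 px 708 depthz 12.3
batt c 541.6 -8.1 size 47.2 26.8 long-axis deg -43.0 px 127 depthz 20.2
plate c 689.7 14.9 size 134.3 47.4 long-axis deg -5.9 px 1259 depthz 7.8
box c 527.9 -253.7 size 85.4 58.8 long-axis deg -81.7 px 1393 depthz 35.7
board c 491.6 -332.4 size 42.2 28.9 long-axis deg 16.9 px 95 depthz 35.9
boardblk c 494.0 -345.7 size 63.6 45.2 long-axis deg -75.8 px 807 depthz 37.1
knob c 371.4 -245.3 size 22.8 20.7 long-axis deg 89.3 px 88 depthz 19.7
spool c 430.9 -481.9 size 52.1 50.2 long-axis deg -2.7 px 581 depthz 38.1
50 [15, 43, 40, 19, 42, 40, 4, 8, 7, 56, 84, 86, 82, 82, 79, 13, 14, 97]
65 [14, 5, 5, 4, 5, 4, 4, 7, 42, 53, 65, 66, 81, 82, 77, 7, 7, 92]
80 [14, 8, 31, 30, 7, 7, 6, 7, 12, 8, 65, 66, 66, 58, 7, 7, 8, 88]
95 [13, 8, 28, 30, 7, 8, 7, 8, 98, 100, 63, 65, 61, 34, 35, 34, 6, 83]
110 [14, 7, 11, 12, 9, 8, 6, 7, 98, 101, 102, 99, 89, 35, 34, 35, 9, 76]
125 [10, 9, 10, 1
[... 462 characters left out ...]
7, 9, 29]
230 [23, 16, 14, 9, 7, 31, 9, 7, 8, 7, 7, 38, 40, 38, 7, 40, 42, 27]
245 [23, 18, 16, 7, 33, 35, 8, 6, 8, 7, 7, 9, 13, 10, 7, 41, 41, 6]
260 [18, 18, 13, 7, 34, 32, 7, 7, 8, 7, 8, 8, 12, 11, 7, 41, 42, 7]
275 [14, 16, 14, 8, 7, 8, 5, 7, 7, 23, 23, 7, 11, 7, 8, 7, 7, 7]
290 [-304, -325, -294, -297, -13, -25, -296, 6, 7, 24, 21, 8, 7, 7, 7, 7, 7, 8]
305 [-301, -337, -308, -322, -236, -242, -291, 7, 7, 13, 12, 8, 8, 6, 7, 6, 7, 18]
320 [-743, -747, -744, -741, -282, -322, -744, 7, 7, 15, 18, 19, 19, 7, 8, 8, 19, 18]
335 [-743, -742, -650, -647, -649, -645, -646, 7, 7, 7, 19, 17, 18, 17, 24, 29, 18, 7]
350 [-748, -745, -651, -624, -623, -615, -612, 8, 8, 7, 8, 19, 19, 30, 32, 28, 7, 7]
```

View pics/c1.png

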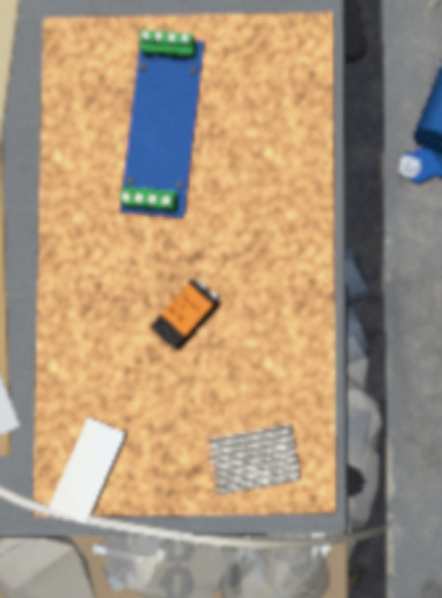

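The crop shows the bar at crop (88,470), lying at about -23°, with the cable just past its near end. The heat sink is at (255,460), the battery at (187,315) and the plate at (160,125). I'm moving to hover over the bar and refine these with the wrist camera.

Request:
play_rows(
  dp=[
    [16,-37,0],
    [16,-37,0],
    [16,-37,0],
    [16,-37,0],
    [16,-37,0],
    [16,-37,0],
    [16,-37,0],
    [16,-37,0],
  ],
  yaw=[0,0,0,0,0,0,0,0],
)

```text
t: 1.72
ee_pos: [351.3, 286.2, 222.9]
orientation: [0.569, 3.089, 0.001]
ft_force: [0.5, 0.9, -0.3]
width: 87.6
grasp_force: 0.0
```

Request:
play_rows(
  dp=[
    [15,-38,0],
    [15,-38,0],
    [15,-38,0],
    [15,-38,0],
    [15,-38,0],
    [14,-38,0],
    [0,0,0],
    [0,0,0],
  ],
  yaw=[0,0,0,0,0,0,0,0],
)

```text
t: 2.38
ee_pos: [440.5, 58.0, 222.8]
orientation: [0.577, 3.088, 0.0]
ft_force: [-0.4, 0.1, -0.1]
width: 88.0
grasp_force: 0.0
```

```bash
python3 - <<'E'
from h import *
im=grab("wrist"); save(im,"w1.png"); o=ctrl.get_obs(); print(o["t"],o["ee_pos"],o["orientation"],np.round(im["T"],2).tolist())
P,u,v=cloud(im); print(np.percentile(P[:,2],[5,50,95]))
for n,z in (("alu_offcut_center",5),("heat_sink_center",13.5),("battery_9v_center",9)):
    print(n,[(np.round(l["location"]).tolist(),round(l["conf"],2),np.round(atz(im,[l["location"]],z)[0][:2],1).tolist()) for l in models.landmark_of(im,n)[:2]])
E
```

```text
2.4333 [439.94108389  59.3095468  222.66823823] [-5.73882312e-01 -3.08847456e+00 -4.15493195e-04] [[0.36, -0.89, -0.28, 361.98], [0.93, 0.34, 0.11, 89.07], [-0.0, -0.3, 0.95, 385.19], [0.0, 0.0, 0.0, 1.0]]
[-755.86608142    8.81911102  332.88258688]
alu_offcut_center [([313.0, 203.0], 0.76, [431.1, 62.8])]
heat_sink_center [([218.0, 248.0], 0.79, [438.5, -60.5])]
battery_9v_center [([296.0, 307.0], 0.78, [546.2, -4.8])]
```

View pics/w1.png

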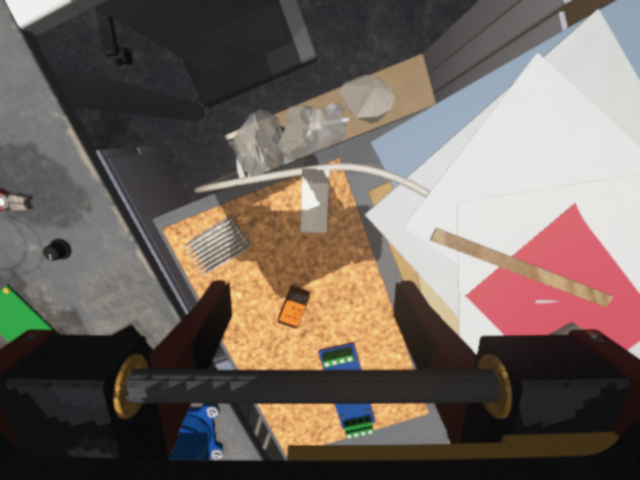

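The wrist view shows the bar at (314,200) with the cable arching over or beyond its far end at about (315,168). The heat sink is at (217,245) and the battery at (295,306).

```bash
cat >> h.py <<'E'
def fit(im,name,box,z,fn):
    x0,y0,x1,y1=box; hsv=cv2.cvtColor(im["pixels"],cv2.COLOR_RGB2HSV).astype(int)
    P,u,v=cloud(im); Z=np.full((480,640),np.nan); Z[v,u]=P[:,2]
    mask=fn(hsv[:,:,0],hsv[:,:,1],hsv[:,:,2],Z); m=np.zeros((480,640),np.uint8); m[y0:y1,x0:x1]=mask[y0:y1,x0:x1]
    n,l,s,c=cv2.connectedComponentsWithStats(m); k=1+np.argmax(s[1:,4]); vv,uu=np.nonzero(l==k)
    W=atz(im,np.c_[uu,vv],z); (cx,cy),(w,h),a=cv2.minAreaRect(W[:,:2].astype(np.float32))
    if w<h: w,h,a=h,w,a+90
    print(name,"c",round(cx,1),round(cy,1),"size",round(w,1),round(h,1),"long-axis deg",round((a+90)%180-90,1),"px",len(vv),"z",round(float(np.nanmedian(Z[vv,uu])),1))
    return l==k,Z
E
python3 - <<'E'
from h import *
im=grab("wrist")
m,Z=fit(im,"bar",(295,185,335,240),10,lambda H,S,V,Z:(S<70)&(Z>-20))
fit(im,"sink",(180,215,252,274),27,lambda H,S,V,Z:(S<75)&(Z>15))
fit(im,"batt",(272,282,316,332),18,lambda H,S,V,Z:(V<60)|((S>215)&(V>200)))
fit(im,"batt z",(272,282,316,332),18,lambda H,S,V,Z:(Z>14))
fit(im,"plate",(300,330,400,450),4,lambda H,S,V,Z:(H>95)&(H<130)&(S>100))
print("cork",np.nanmedian(Z[245:275,300:350]))
for r in range(156,240,6): print(r,np.round(np.nan_to_num(Z[r,296:336:4],nan=-999)).astype(int).tolist())
for c in range(210,420,20): 
    k=np.nanargmax(Z[155:195,c]); print(c,155+k,Z[155+k,c].round(1))
cv2.imwrite("pics/w1c.png",cv2.resize(im["pixels"][140:260,240:400],None,fx=5,fy=5,interpolation=cv2.INTER_CUBIC)[:,:,::-1])
E
```

```text
bar c 435.9 62.4 size 57.0 30.4 long-axis deg -21.5 px 1305 z 13.2
sink c 443.8 -54.4 size 62.8 20.0 long-axis deg -80.5 px 654 z 27.6
batt c 526.2 5.9 size 22.4 16.4 long-axis deg 49.2 px 122 z 19.1
batt z c 541.5 -6.2 size 51.5 26.4 long-axis deg -42.0 px 792 z 20.8
plate c 734.9 8.4 size 48.5 47.9 long-axis deg 81.7 px 617 z 7.3
cork 3.153737475319474
156 [-354, -360, -362, -18, -1, 1, 1, 0, 0, 1]
162 [1, 2, 1, 0, 0, 0, 1, -1, 0, 1]
168 [1, 1, 1, 1, 9, 11, 13, 12, 12, 12]
174 [12, 15, 13, 14, 14, 14, 13, 12, 2, 4]
180 [4, 14, 14, 14, 12, 13, 13, 14, 3, 4]
186 [3, 13, 13, 14, 14, 15, 14, 13, 3, 4]
192 [4, 12, 13, 13, 14, 13, 13, 14, 2, 4]
198 [2, 13, 14, 13, 13, 13, 14, 13, 3, 3]
204 [3, 12, 13, 13, 13, 15, 14, 14, 3, 3]
210 [3, 13, 13, 13, 14, 13, 12, 13, 4, 3]
216 [2, 13, 13, 14, 13, 14, 13, 13, 5, 4]
222 [3, 14, 13, 13, 13, 13, 13, 13, 4, 4]
228 [3, 14, 13, 13, 14, 13, 13, 14, 2, 4]
234 [3, 3, 3, 3, 3, 3, 3, 2, 4, 3]
210 188 -15.3
230 194 2.0
250 181 6.2
270 177 9.8
290 175 11.5
310 184 14.7
330 170 13.4
350 172 15.3
370 175 19.5
390 180 27.1
410 188 34.4
```

View pics/w1c.png

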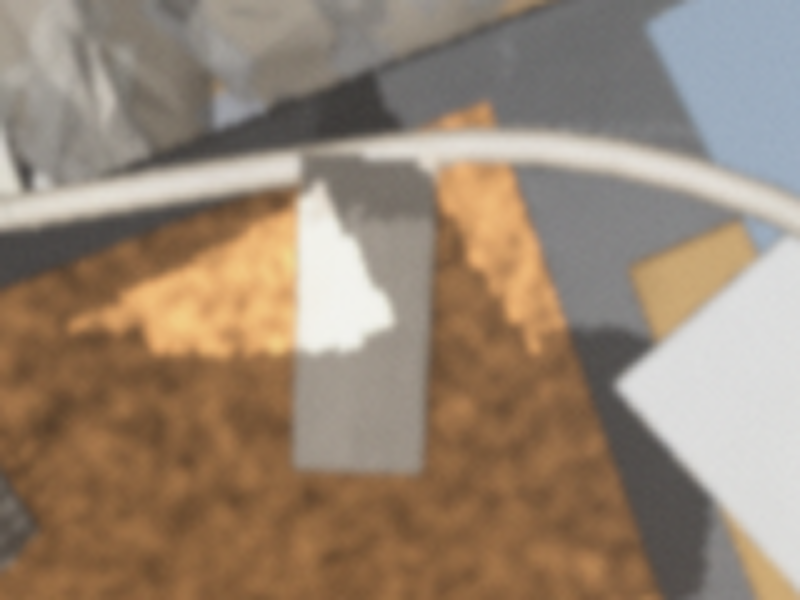

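Request:
play_rows(
  dp=[
    [-3,2,-34],
    [-4,2,-34],
    [-4,2,-34],
    [0,0,-34],
    [0,0,-34],
    [0,0,-34],
    [0,0,-8],
    [0,0,-8],
  ],
  yaw=[-1,0,0,0,0,0,0,0],
)

```text
t: 3.3
ee_pos: [427.3, 66.7, 2.4]
orientation: [-0.593, -3.081, 0.002]
ft_force: [-26.4, 3.3, 177.0]
width: 87.8
grasp_force: 88.9
```

Request:
play_rows(
  dp=[
    [0,0,0],
    [0,0,0],
    [0,0,0],
  ],
  yaw=[0,0,0],
)

```text
t: 3.55
ee_pos: [430.0, 66.6, 4.0]
orientation: [0.595, 3.082, 0.001]
ft_force: [-0.3, -1.1, -0.7]
width: 87.8
grasp_force: 0.0
```

Request:
play_rows(
  dp=[
    [0,0,0],
    [0,0,0],
    [0,0,0],
    [0,0,0],
    [0,0,0],
    [0,0,0],
    [0,0,0],
    [0,0,0],
  ],
  yaw=[0,0,0,0,0,0,0,0],
  gripper=1,
)

```text
t: 4.22
ee_pos: [429.6, 65.9, 3.3]
orientation: [0.597, 3.083, 0.001]
ft_force: [-0.7, 0.2, 8.7]
width: 38.0
grasp_force: 4.1
```

The descent ended hard: 177 N was read for a moment, over the 120 N wrist limit, so the job may already count as failed. I'll carry on, with slower final approaches and higher fingertips.

Request:
play_rows(
  dp=[
    [0,0,1],
    [0,0,1],
    [0,0,0],
    [0,0,0],
    [0,0,0],
    [0,0,0],
  ],
  yaw=[0,0,0,0,0,0],
)

```text
t: 4.72
ee_pos: [428.9, 65.9, 4.6]
orientation: [-0.597, -3.084, 0.0]
ft_force: [-0.8, -0.1, 0.1]
width: 29.7
grasp_force: 30.0
```

Request:
play_rows(
  dp=[
    [0,0,10],
    [0,0,30],
    [0,0,35],
    [6,-20,30],
    [12,-38,0],
    [12,-38,0],
    [12,-38,0],
    [12,-38,0],
  ],
  yaw=[0,0,0,-4,-7,-7,-7,-7],
)

```text
t: 5.38
ee_pos: [483.2, -107.9, 110.9]
orientation: [1.431, 2.796, 0.0]
ft_force: [0.5, 1.3, -0.3]
width: 29.7
grasp_force: 30.0
```

Request:
play_rows(
  dp=[
    [12,-38,0],
    [12,-38,0],
    [12,-38,0],
    [9,-34,0],
    [0,0,0],
    [0,0,-10],
    [0,0,-15],
    [0,0,0],
  ],
  yaw=[-7,-7,-7,-7,0,0,0,0],
)

```text
t: 6.05
ee_pos: [525.3, -251.9, 82.1]
orientation: [-2.053, -2.371, 0.002]
ft_force: [-1.1, 0.1, -1.3]
width: 29.6
grasp_force: 30.0
```

Request:
play_rows(
  dp=[
    [0,0,0],
    [0,0,0],
  ],
  yaw=[0,0],
)

```text
t: 6.22
ee_pos: [527.6, -253.0, 84.8]
orientation: [-2.056, -2.374, 0.0]
ft_force: [0.2, -0.3, -0.3]
width: 29.9
grasp_force: 30.0
```

```bash
python3 - <<'E'
from h import *
o=ctrl.get_obs(); w=cv2.Rodrigues(np.array(o["orientation"]))[0]; print(o["t"],np.round(o["ee_pos"],1),"ytool deg",np.degrees(np.arctan2(w[1,1],w[0,1])),o["width"])
im=grab("wrist"); save(im,"w2.png")
im2=grab("top"); save(im2,"t2.png")
for i,n in((im,"w"),(im2,"t")):
  for nm,z in(("project_box",0),("alu_offcut_center",o["ee_pos"][2])):
    print(n,nm,[(np.round(l["location"]).tolist(),round(l["conf"],2),np.round(atz(i,[l["location"]],z)[0][:2],1).tolist()) for l in models.landmark_of(i,nm)[:2]])
E
```

```text
6.2167 [ 527.6 -253.    84.8] ytool deg 8.2061437775595 29.936186023454066
w project_box []
w alu_offcut_center [([311.0, 300.0], 0.86, [526.3, -253.5])]
t project_box []
t alu_offcut_center []
```

View pics/w2.png

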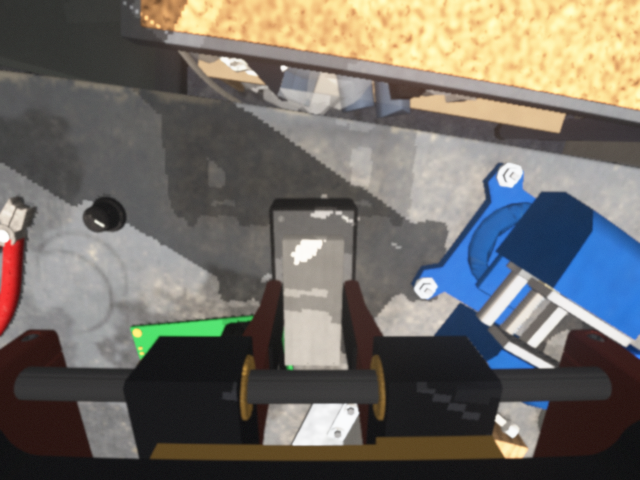

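The bar is in the grip over the box, its edges (columns 283–344) centred within the box's (272–356) and parallel to them. I'm lowering it gently.

Request:
play_rows(
  dp=[
    [0,0,-12],
    [0,0,-12],
    [0,0,-9],
    [0,0,-5],
    [0,0,-3],
    [0,0,-2],
    [0,0,-1],
    [0,0,0],
  ],
  yaw=[0,0,0,0,0,0,0,0],
)

```text
t: 7.18
ee_pos: [528.0, -254.2, 40.6]
orientation: [2.059, 2.373, -0.0]
ft_force: [-0.0, -0.3, -0.6]
width: 29.6
grasp_force: 30.0
```

Request:
play_rows(
  dp=[
    [0,0,0],
    [0,0,-1],
    [0,0,0],
    [0,0,0],
  ],
  yaw=[0,0,0,0],
)

```text
t: 7.52
ee_pos: [528.1, -254.2, 39.9]
orientation: [2.059, 2.372, 0.0]
ft_force: [-0.2, 0.8, -0.5]
width: 29.8
grasp_force: 30.0
```

Request:
play_rows(
  dp=[
    [0,0,-1],
    [0,0,0],
    [0,0,-1],
    [0,0,0],
    [0,0,-0.5],
    [0,0,0],
  ],
  yaw=[0,0,0,0,0,0],
)

```text
t: 8.02
ee_pos: [527.9, -254.1, 37.1]
orientation: [-2.059, -2.373, 0.0]
ft_force: [0.1, -0.4, 0.2]
width: 29.8
grasp_force: 30.0
```

Request:
play_rows(
  dp=[
    [0,0,-0.5],
    [0,0,0],
    [0,0,0],
    [0,0,0],
    [0,0,0],
    [0,0,0],
    [0,0,0],
    [0,0,0],
  ],
  yaw=[0,0,0,0,0,0,0,0],
  gripper=0,
)

```text
t: 8.68
ee_pos: [528.0, -254.1, 36.7]
orientation: [2.059, 2.373, 0.0]
ft_force: [0.1, -0.3, 0.1]
width: 79.4
grasp_force: 0.0
```

Request:
play_rows(
  dp=[
    [0,0,10],
    [0,0,25],
    [0,0,30],
    [0,0,30],
    [-4,12,30],
    [-11,30,10],
    [-15,38,0],
    [-15,38,0],
  ],
  yaw=[0,0,0,0,0,0,0,0],
)

```text
t: 9.35
ee_pos: [483.2, -135.7, 173.6]
orientation: [2.059, 2.369, 0.002]
ft_force: [0.2, 0.5, 0.0]
width: 87.4
grasp_force: 0.0
```

```bash
python3 - <<'E'
from h import *
o=ctrl.get_obs(); w=cv2.Rodrigues(np.array(o["orientation"]))[0]; print(o["t"],np.round(o["ee_pos"],1),"ytool deg",np.degrees(np.arctan2(w[1,1],w[0,1])),o["width"])
im=grab("top"); save(im,"t3.png")
fit(im,"bar on box",(330,180,390,228),42,lambda H,S,V,Z:Z>41)
fit(im,"box",(330,180,390,228),32,lambda H,S,V,Z:Z>24)
fit(im,"sink",(235,238,281,275),27,lambda H,S,V,Z:Z>14)
fit(im,"sinkc",(235,238,281,275),27,lambda H,S,V,Z:S<75)
w=grab("wrist"); save(w,"w3.png")
for i,nm,z in((w,"heat_sink_center",13.5),(w,"alu_offcut_center",37),(im,"heat_sink_center",13.5),(im,"alu_offcut_center",37)):
    print(nm,[(np.round(l["location"]).tolist(),round(l["conf"],2),np.round(atz(i,[l["location"]],z)[0][:2],1).tolist()) for l in models.landmark_of(i,nm)[:2]])
E
```

```text
9.35 [ 483.2 -135.7  173.6] ytool deg 7.99872369493137 87.38705804195713
bar on box c 527.8 -253.5 size 72.3 30.6 long-axis deg -82.6 px 629 z 45.4
box c 527.9 -253.7 size 85.4 58.8 long-axis deg -81.7 px 1395 z 38.0
sink c 434.8 -65.1 size 76.0 67.6 long-axis deg 89.3 px 887 z 297.8
sinkc c 434.4 -66.0 size 73.6 67.6 long-axis deg 89.8 px 1011 z 31.5
heat_sink_center [([278.0, 148.0], 0.67, [434.9, -61.1])]
alu_offcut_center [([343.0, 352.0], 0.83, [527.2, -254.0]), ([406.0, 103.0], 0.34, [538.3, -9.3])]
heat_sink_center []
alu_offcut_center [([359.0, 207.0], 0.88, [524.2, -251.6])]
```

View pics/w3.png

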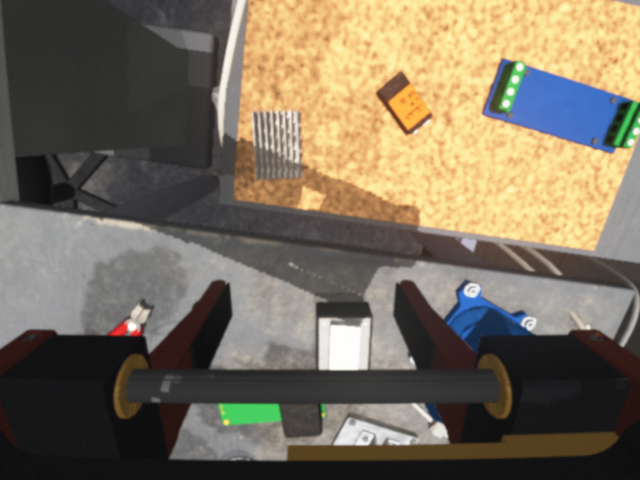

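The bar sits on the box within 1 mm. The heat sink is at about (278,148) in the wrist view. I'm going to it.

```bash
python3 - <<'E'
from h import *
w=grab("wrist")
fit(w,"sink",(240,100,315,190),27,lambda H,S,V,Z:Z>18)
fit(w,"batt",(370,65,440,140),18,lambda H,S,V,Z:Z>12)
fit(w,"plate",(475,50,640,160),4,lambda H,S,V,Z:(H>95)&(H<130)&(S>100))
fit(w,"blockA",(475,50,540,130),24,lambda H,S,V,Z:Z>17)
t=grab("top")
fit(t,"plate",(195,85,250,170),4,lambda H,S,V,Z:(H>95)&(H<130)&(S>100))
fit(t,"blkA",(195,85,250,115),24,lambda H,S,V,Z:(H>50)&(H<90)&(S>100)|(Z>17))
fit(t,"blkB",(195,140,250,170),24,lambda H,S,V,Z:(H>50)&(H<90)&(S>100)|(Z>17))
E
```

```text
sink c 416.7 -61.8 size 60.0 4.0 long-axis deg -80.3 px 301 z 28.5
batt c 543.0 -8.1 size 51.2 28.4 long-axis deg -41.7 px 1872 z 20.9
plate c 691.2 13.8 size 139.0 48.6 long-axis deg -5.9 px 6126 z 7.1
blockA c 627.8 19.4 size 42.4 15.6 long-axis deg 84.1 px 894 z 25.9
plate c 728.4 10.5 size 56.0 46.4 long-axis deg -5.4 px 413 z 7.8
blkA c 747.8 7.7 size 43.0 17.7 long-axis deg 83.1 px 187 z 24.8
blkB c 631.7 9.6 size 106.4 57.3 long-axis deg 89.1 px 1645 z 523.8
```

Request:
play_rows(
  dp=[
    [-8,16,0],
    [-16,24,-20],
    [-16,24,-30],
    [-9,12,-35],
    [0,0,-30],
    [0,0,-15],
    [0,0,-5],
    [0,0,0],
  ],
  yaw=[1.6,0,0,0,0,0,0,0],
)

```text
t: 10.42
ee_pos: [433.6, -60.6, 35.5]
orientation: [-2.025, -2.399, 0.002]
ft_force: [-0.0, 0.3, 0.9]
width: 87.7
grasp_force: 0.0
```

Request:
play_rows(
  dp=[
    [0,0,-8],
    [0,1,-8],
    [0,0,-6],
    [0,0,-3],
    [0,0,-2],
    [0,0,-1],
    [0,0,0],
  ],
  yaw=[0,0,0,0,0,0,0],
)

```text
t: 11.0
ee_pos: [434.0, -59.1, 8.7]
orientation: [-2.026, -2.401, 0.0]
ft_force: [0.0, -0.5, 0.0]
width: 88.0
grasp_force: 0.0
```

Request:
play_rows(
  dp=[
    [0,0,0],
    [0,0,0],
    [0,0,0],
    [0,0,0],
    [0,0,0],
    [0,0,0],
    [0,0,0],
    [0,0,0],
  ],
  yaw=[0,0,0,0,0,0,0,0],
  gripper=1,
)

```text
t: 11.67
ee_pos: [434.1, -59.1, 8.7]
orientation: [2.026, 2.401, 0.0]
ft_force: [0.8, 0.1, -0.3]
width: 42.2
grasp_force: 30.0
```

Request:
play_rows(
  dp=[
    [0,0,0],
    [0,0,0],
  ],
  yaw=[0,0],
)

```text
t: 11.83
ee_pos: [434.1, -59.2, 8.7]
orientation: [2.026, 2.401, 0.0]
ft_force: [0.3, 0.0, 1.2]
width: 41.6
grasp_force: 30.0
```

Request:
play_rows(
  dp=[
    [0,0,8],
    [0,0,25],
    [0,0,30],
    [6,-12,22],
    [16,-33,0],
    [18,-37,0],
    [18,-37,0],
    [18,-37,0],
  ],
  yaw=[0,0,0,0,-0.8,-0.8,0,0],
)

```text
t: 12.5
ee_pos: [510.3, -216.7, 94.6]
orientation: [2.058, 2.373, 0.0]
ft_force: [1.1, -0.1, -0.9]
width: 41.9
grasp_force: 30.0
```

Request:
play_rows(
  dp=[
    [14,-29,0],
    [4,-9.5,0],
    [0,0,-8],
    [0,0,-10],
    [0,0,-8],
    [0,0,-4],
    [0,0,0],
    [0,0,0],
  ],
  yaw=[0,0,0,0,0,0,0,0],
)

```text
t: 13.17
ee_pos: [527.3, -252.4, 63.1]
orientation: [-2.057, -2.373, 0.001]
ft_force: [0.2, 1.0, -1.1]
width: 41.7
grasp_force: 30.0
```

```bash
python3 - <<'E'
from h import *
o=ctrl.get_obs(); w=cv2.Rodrigues(np.array(o["orientation"]))[0]; print(o["t"],np.round(o["ee_pos"],1),"ytool deg",np.degrees(np.arctan2(w[1,1],w[0,1])),o["width"])
im=grab("wrist"); save(im,"w4.png")
fit(im,"fins",(230,180,400,345),o["ee_pos"][2]+18,lambda H,S,V,Z:Z>72)
E
```

```text
13.1667 [ 527.3 -252.4   63.1] ytool deg 8.161775985362077 41.665326288488885
fins c 555.6 -239.2 size 49.2 26.6 long-axis deg -81.7 px 2431 z 94.0
```

View pics/w4.png

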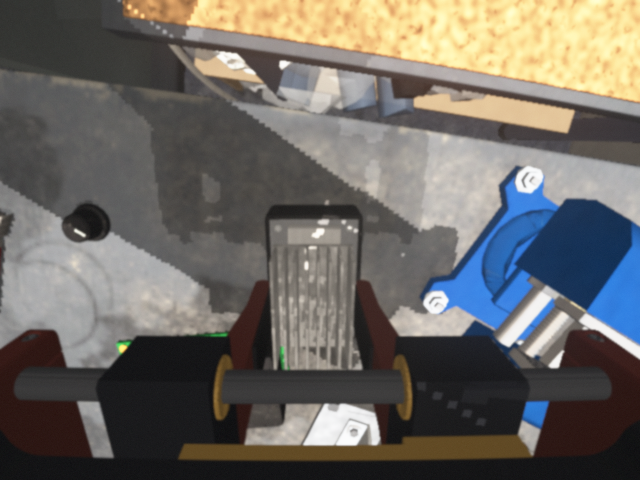

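The heat sink is aligned over the bar, with the bar and box ends showing evenly at rows 208–245. I'm lowering it.

Request:
play_rows(
  dp=[
    [0,-1,-5],
    [0,0,-3],
    [0,0,-2],
    [0,0,-1],
    [0,0,0],
    [0,0,0],
  ],
  yaw=[0,0,0,0,0,0],
)

```text
t: 13.72
ee_pos: [527.9, -254.7, 52.7]
orientation: [-2.059, -2.373, 0.0]
ft_force: [0.5, -0.2, -0.7]
width: 42.0
grasp_force: 30.0
```

Request:
play_rows(
  dp=[
    [0,0.5,-0.8],
    [0,0,0],
    [0,0,-0.7],
    [0,0,0],
    [0,0,0],
  ],
  yaw=[0,0,0,0,0],
)

```text
t: 14.13
ee_pos: [528.0, -254.2, 51.2]
orientation: [2.059, 2.373, 0.0]
ft_force: [0.4, 0.3, -1.4]
width: 42.0
grasp_force: 30.0
```

Request:
play_rows(
  dp=[
    [0,0,0],
    [0,0,0],
    [0,0,0],
    [0,0,0],
    [0,0,0],
    [0,0,0],
    [0,0,0],
    [0,0,0],
  ],
  yaw=[0,0,0,0,0,0,0,0],
  gripper=0,
)

```text
t: 14.8
ee_pos: [528.0, -254.1, 51.2]
orientation: [2.059, 2.373, 0.0]
ft_force: [-0.9, 0.5, 0.1]
width: 87.3
grasp_force: 0.0
```

Request:
play_rows(
  dp=[
    [0,0,10],
    [0,0,25],
    [0,0,30],
    [0,0,30],
    [0,15,15],
    [3,32,0],
    [4,38,0],
    [4,38,0],
  ],
  yaw=[0,0,0,0,0,7,7,7],
)

```text
t: 15.47
ee_pos: [539.2, -130.5, 162.6]
orientation: [1.586, 2.71, 0.001]
ft_force: [0.7, -0.1, -0.1]
width: 87.6
grasp_force: 0.0
```

```bash
python3 - <<'E'
from h import *
o=ctrl.get_obs(); w=cv2.Rodrigues(np.array(o["orientation"]))[0]; print(o["t"],np.round(o["ee_pos"],1),"ytool deg",np.degrees(np.arctan2(w[1,1],w[0,1])),o["width"])
im=grab("top"); save(im,"t5.png")
fit(im,"sink on bar",(330,170,390,235),69,lambda H,S,V,Z:Z>60)
fit(im,"box",(330,170,390,235),32,lambda H,S,V,Z:Z>24)
print([(np.round(l["location"]).tolist(),round(l["conf"],2),np.round(atz(im,[l["location"]],55.5)[0][:2],1).tolist()) for l in models.landmark_of(im,"heat_sink_center")[:2]])
E
```

```text
15.4667 [ 539.2 -130.5  162.6] ytool deg 29.332346306430722 87.64094933777277
sink on bar c 530.0 -253.5 size 59.7 13.9 long-axis deg -81.9 px 175 z 70.6
box c 527.8 -253.8 size 85.2 59.0 long-axis deg -81.7 px 1393 z 50.9
[([360.0, 206.0], 0.59, [522.6, -252.8])]
```

The stack is good. The battery is next.

Request:
play_rows(
  dp=[
    [1,38,0],
    [1,38,0],
    [1.5,32,0],
    [0,15,-25],
    [0,1,-35],
    [0,0,-35],
    [0,0,-25],
    [0,0,-10],
  ],
  yaw=[6,6,6.5,0,0,0,0,0],
)

```text
t: 16.23
ee_pos: [540.5, -7.5, 28.5]
orientation: [-1.136, -2.924, 0.003]
ft_force: [-0.3, -0.2, -0.3]
width: 87.8
grasp_force: 0.0
```

Request:
play_rows(
  dp=[
    [0,0,0],
    [0,0,0],
  ],
  yaw=[0,0],
)

```text
t: 16.4
ee_pos: [542.9, -7.6, 31.7]
orientation: [1.138, 2.928, -0.0]
ft_force: [0.6, 0.6, 0.0]
width: 88.0
grasp_force: 0.0
```

Request:
play_rows(
  dp=[
    [0,0,-7],
    [0,0,-7],
    [0,0,-5],
    [0,0,-3],
    [0,0,-2],
    [0,0,0],
    [0,0,0],
  ],
  yaw=[0,0,0,0,0,0,0],
)

```text
t: 16.98
ee_pos: [542.4, -7.1, 7.2]
orientation: [-1.136, -2.929, 0.0]
ft_force: [0.7, -0.2, 0.3]
width: 87.5
grasp_force: 0.0
```

Request:
play_rows(
  dp=[
    [0,0,0],
    [0,0,0],
    [0,0,0],
    [0,0,0],
    [0,0,0],
    [0,0,0],
    [0,0,0],
    [0,0,0],
  ],
  yaw=[0,0,0,0,0,0,0,0],
  gripper=1,
)

```text
t: 17.65
ee_pos: [542.4, -7.1, 7.2]
orientation: [-1.136, -2.929, 0.0]
ft_force: [0.5, 0.6, 0.7]
width: 37.9
grasp_force: 0.0
```

Request:
play_rows(
  dp=[
    [0,0,0],
    [0,0,0],
    [0,0,0],
    [0,0,0],
  ],
  yaw=[0,0,0,0],
)

```text
t: 17.98
ee_pos: [542.5, -7.1, 7.2]
orientation: [1.136, 2.929, 0.0]
ft_force: [0.4, -0.6, 0.2]
width: 25.5
grasp_force: 30.0
```

Request:
play_rows(
  dp=[
    [0,0,8],
    [0,0,22],
    [10,1,25],
    [25,4,15],
    [32,5,0],
    [32,5,0],
    [30,4,0],
    [15,2,0],
  ],
  yaw=[0,0,6,6,6,6,6,6.6],
)

```text
t: 18.65
ee_pos: [690.1, 14.4, 78.6]
orientation: [0.15, 3.134, 0.0]
ft_force: [0.8, -0.2, -0.4]
width: 26.0
grasp_force: 30.0
```

Request:
play_rows(
  dp=[
    [3,0,0],
    [0,0,0],
    [0,0,-8],
    [0,0,-8],
    [0,0,-6],
    [0,0,0],
    [0,0,0],
  ],
  yaw=[0,0,0,0,0,0,0],
)

```text
t: 19.23
ee_pos: [688.3, 13.8, 54.2]
orientation: [-0.16, -3.135, 0.0]
ft_force: [-0.0, -0.1, -0.2]
width: 25.8
grasp_force: 30.0
```

```bash
python3 - <<'E'
from h import *
o=ctrl.get_obs(); w=cv2.Rodrigues(np.array(o["orientation"]))[0]; print(o["t"],np.round(o["ee_pos"],1),"ytool deg",np.degrees(np.arctan2(w[1,1],w[0,1])),o["width"])
im=grab("wrist"); save(im,"w6.png")
E
```

```text
19.2333 [688.3  13.8  54.2] ytool deg 84.1554569148629 25.783474040421126
```

View pics/w6.png

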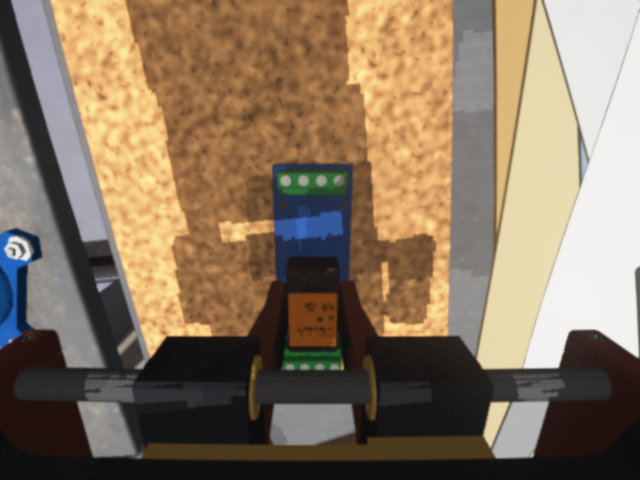

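The battery is aligned with the plate: both have their middle at about column 312. I'm lowering it.

Request:
play_rows(
  dp=[
    [0,0,-8],
    [0,0,-10],
    [0,0,-9],
    [0,0,-6],
    [0,0,-4],
    [0,0,-3],
    [0,0,0],
    [0,0,0],
  ],
  yaw=[0,0,0,0,0,0,0,0],
)

```text
t: 19.95
ee_pos: [689.5, 13.8, 15.1]
orientation: [-0.159, -3.137, 0.0]
ft_force: [1.2, 0.3, -0.7]
width: 26.0
grasp_force: 30.0
```

Request:
play_rows(
  dp=[
    [0,0,-1.5],
    [0,0,0],
    [0,0,-1],
    [0,0,0],
    [0,0,-0.7],
    [0,0,0],
    [0,0,0],
  ],
  yaw=[0,0,0,0,0,0,0],
)

```text
t: 20.53
ee_pos: [689.4, 13.9, 12.0]
orientation: [-0.159, -3.138, 0.0]
ft_force: [0.3, -0.9, -1.3]
width: 25.7
grasp_force: 30.0
```

Request:
play_rows(
  dp=[
    [0,0,0],
    [0,0,0],
    [0,0,0],
    [0,0,0],
    [0,0,0],
    [0,0,0],
  ],
  yaw=[0,0,0,0,0,0],
  gripper=0,
)

```text
t: 21.03
ee_pos: [689.5, 13.9, 12.0]
orientation: [0.159, 3.138, -0.0]
ft_force: [0.3, 0.3, 0.2]
width: 62.1
grasp_force: 0.0
```

Request:
play_rows(
  dp=[
    [0,0,8],
    [0,0,25],
    [0,0,35],
    [0,0,35],
    [0,0,35],
    [-20,-16,20],
    [-35,-20,0],
    [-35,-20,0],
  ],
  yaw=[0,0,0,0,0,0,0,0],
)

```text
t: 21.7
ee_pos: [600.1, -42.4, 172.6]
orientation: [0.157, 3.133, -0.0]
ft_force: [-0.6, -0.8, 0.3]
width: 87.8
grasp_force: 0.0
```

```bash
python3 - <<'E'
from h import *
o=ctrl.get_obs(); w=cv2.Rodrigues(np.array(o["orientation"]))[0]; print(o["t"],np.round(o["ee_pos"],1),"ytool deg",np.degrees(np.arctan2(w[1,1],w[0,1])),o["width"])
im=grab("top"); save(im,"t7.png")
fit(im,"batt",(200,112,250,142),22,lambda H,S,V,Z:Z>17)
for n in("battery_9v_center","mounting_plate"): print([(np.round(l["location"]).tolist(),round(l["conf"],2),np.round(atz(im,[l["location"]],13)[0][:2],1).tolist()) for l in models.landmark_of(im,n)[:2]])
fit(im,"knob",(340,275,372,300),15,lambda H,S,V,Z:Z>9)
fit(im,"blk",(380,195,450,250),34,lambda H,S,V,Z:Z>25)
E
```

```text
21.7 [600.1 -42.4 172.6] ytool deg 84.27290567697695 87.77568484174934
batt c 688.0 5.7 size 97.6 58.2 long-axis deg 89.0 px 1482 z 351.8
[([359.0, 208.0], 0.3, [524.9, -253.3])]
[]
knob c 372.6 -245.7 size 22.8 19.7 long-axis deg -9.3 px 105 z 21.1
blk c 494.1 -345.7 size 63.5 45.2 long-axis deg -75.8 px 806 z 37.0
```

The arm hides the plate from the top camera, so I'll check the battery later. Next I hover near the knob.

Request:
play_rows(
  dp=[
    [-15,-14,0],
    [-29,-26,0],
    [-29,-26,0],
    [-29,-26,0],
    [-29,-26,0],
    [-29,-26,0],
    [-29,-26,0],
    [-29,-26,0],
  ],
  yaw=[0,0,0,0,0,0,0,0],
)

```text
t: 22.52
ee_pos: [381.5, -239.5, 170.6]
orientation: [0.158, 3.136, -0.001]
ft_force: [0.0, -0.8, -0.7]
width: 87.6
grasp_force: 0.0
```

Request:
play_rows(
  dp=[
    [-9,-7,0],
    [0,0,-20],
    [0,0,-20],
    [0,0,0],
    [0,0,0],
  ],
  yaw=[0,0,0,0,0],
)

```text
t: 22.93
ee_pos: [373.0, -244.9, 129.8]
orientation: [-0.158, -3.136, -0.001]
ft_force: [-0.5, 0.5, -0.4]
width: 87.5
grasp_force: 0.0
```

```bash
python3 - <<'E'
from h import *
o=ctrl.get_obs(); w=cv2.Rodrigues(np.array(o["orientation"]))[0]; print(o["t"],np.round(o["ee_pos"],1),"ytool deg",np.degrees(np.arctan2(w[1,1],w[0,1])),np.round(o["qpos"],2))
im=grab("wrist"); save(im,"w8.png")
for n,z in(("control_knob_center",9),("side_cutters",0)): print(n,[(np.round(l["location"]).tolist(),round(l["conf"],2),np.round(atz(im,[l["location"]],z)[0][:2],1).tolist()) for l in models.landmark_of(im,n)[:2]],models.look_for(im,n)[:1])
im=grab("top"); save(im,"t8.png")
fit(im,"batt",(200,112,250,142),22,lambda H,S,V,Z:Z>17)
fit(im,"blkA",(195,85,250,112),24,lambda H,S,V,Z:Z>17)
fit(im,"blkB",(195,144,250,170),24,lambda H,S,V,Z:Z>17)
E
```

```text
22.9333 [ 373.  -244.9  129.8] ytool deg 84.21567439164781 [-0.61  0.31  2.08  0.    0.75 -2.08]
control_knob_center [([308.0, 234.0], 0.98, [371.2, -248.1])] [{'bbox': [310.2, 234.3, 29.2, 32.4], 'conf': 0.71}]
side_cutters [([229.0, 133.0], 0.57, [279.6, -304.8])] [{'bbox': [224.9, 124.0, 162.4, 101.3], 'conf': 0.73}]
batt c 690.1 14.3 size 51.4 28.1 long-axis deg -6.2 px 351 z 25.3
blkA c 747.9 8.1 size 42.2 17.6 long-axis deg 83.6 px 175 z 25.3
blkB c 629.6 19.9 size 42.0 15.0 long-axis deg 83.8 px 160 z 26.2
```

View pics/w8.png

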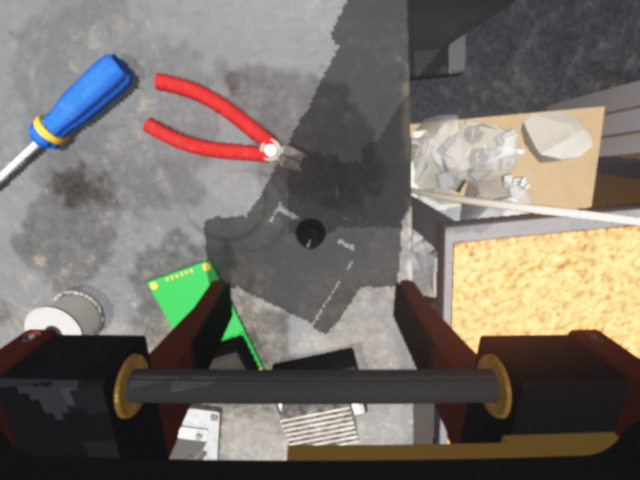

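The battery is within 1–2 mm of midway. The knob is at (310,234), with the cutters' tip well clear at (300,160). I'm descending.

Request:
play_rows(
  dp=[
    [-1,-2,-25],
    [0,0,-30],
    [0,0,-25],
    [0,0,-15],
    [0,0,-5],
    [0,0,0],
    [0,0,0],
  ],
  yaw=[0,0,0,0,0,0,0],
)

```text
t: 23.82
ee_pos: [371.9, -247.4, 30.5]
orientation: [0.159, 3.137, -0.0]
ft_force: [0.5, -0.4, 0.6]
width: 87.6
grasp_force: 0.0
```

Request:
play_rows(
  dp=[
    [0,0,-7],
    [0,0,-6],
    [0,0,-5],
    [0,0,-3],
    [0,0,-2],
    [0,0,0],
    [0,0,0],
  ],
  yaw=[0,0,0,0,0,0,0],
)

```text
t: 24.4
ee_pos: [371.4, -247.1, 6.9]
orientation: [-0.159, -3.137, -0.0]
ft_force: [-0.4, 0.2, -0.8]
width: 87.7
grasp_force: 0.0
```

Request:
play_rows(
  dp=[
    [0,0,0],
    [0,0,0],
    [0,0,0],
    [0,0,0],
    [0,0,0],
    [0,0,0],
    [0,0,0],
    [0,0,0],
  ],
  yaw=[0,0,0,0,0,0,0,0],
  gripper=1,
)

```text
t: 25.07
ee_pos: [371.5, -247.2, 7.0]
orientation: [0.159, 3.138, -0.0]
ft_force: [0.4, 0.1, 0.5]
width: 37.8
grasp_force: 0.0
```

Request:
play_rows(
  dp=[
    [0,0,0],
    [0,0,0],
    [0,0,0],
    [0,0,0],
  ],
  yaw=[0,0,0,0],
)

```text
t: 25.4
ee_pos: [371.4, -247.1, 7.0]
orientation: [-0.159, -3.138, 0.0]
ft_force: [-0.1, 0.5, -0.1]
width: 22.7
grasp_force: 29.0
```

The opening is 22.7 mm, so the grip is probably on the body above the skirt. I'll lift and check.

Request:
play_rows(
  dp=[
    [0,0,5],
    [0,0,15],
    [0,0,20],
    [0,0,20],
    [0,0,0],
    [0,0,0],
  ],
  yaw=[0,0,0,0,0,0],
)

```text
t: 25.9
ee_pos: [372.1, -247.6, 67.9]
orientation: [0.159, 3.135, -0.002]
ft_force: [0.5, -0.1, -0.1]
width: 22.1
grasp_force: 29.0
```

```bash
python3 - <<'E'
from h import *
im=grab("wrist"); save(im,"w9.png"); o=ctrl.get_obs(); print(o["ee_pos"],o["width"],o["grasp_force"])
print([(np.round(l["location"]).tolist(),round(l["conf"],2),np.round(atz(im,[l["location"]],o["ee_pos"][2]+3)[0][:2],1).tolist()) for l in models.landmark_of(im,"control_knob_center")[:2]])
cv2.imwrite("pics/w9c.png",cv2.resize(im["pixels"][180:400,200:440],None,fx=2.5,fy=2.5)[:,:,::-1])
E
```

```text
[ 371.57066486 -247.21842077   67.12565229] 22.72501861945019 29.03796854254324
[([312.0, 306.0], 0.96, [374.8, -247.3])]
```

View pics/w9c.png

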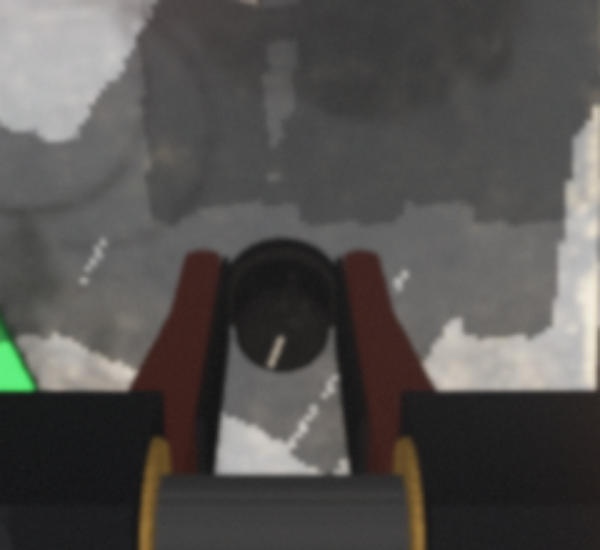

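The knob is held upright between the fingers at crop (280,305). I'm carrying it to the board.

Request:
play_rows(
  dp=[
    [10,-18,0],
    [16,-30,0],
    [17,-32,0],
    [13,-24,0],
    [5.5,-10,0],
    [0,0,-10],
    [0,0,-15],
    [0,0,-10],
  ],
  yaw=[0,0,0,0,0,0,0,0],
)

```text
t: 26.67
ee_pos: [430.9, -358.9, 29.5]
orientation: [-0.159, -3.134, -0.004]
ft_force: [0.9, 0.2, -0.1]
width: 22.7
grasp_force: 29.0
```

Request:
play_rows(
  dp=[
    [0,0,-6],
    [0,0,-5],
    [0,0,-3],
    [0,0,-2],
    [0,0,0],
    [0,0,0],
    [0,0,0],
  ],
  yaw=[0,0,0,0,0,0,0],
)

```text
t: 27.25
ee_pos: [433.2, -361.3, 16.4]
orientation: [0.159, 3.137, -0.001]
ft_force: [-0.3, 0.1, -0.4]
width: 22.4
grasp_force: 29.0
```

Request:
play_rows(
  dp=[
    [0,0,-2],
    [0,0,0],
    [0,0,-1],
    [0,0,-1],
    [0,0,0],
    [0,0,-0.7],
    [0,0,0],
    [0,0,0],
  ],
  yaw=[0,0,0,0,0,0,0,0],
)

```text
t: 27.92
ee_pos: [432.9, -361.1, 11.2]
orientation: [-0.159, -3.137, -0.0]
ft_force: [-0.2, -0.2, -0.7]
width: 22.8
grasp_force: 29.0
```

```bash
python3 - <<'E'
from h import *
im=grab("wrist"); cv2.imwrite("pics/w10.png",im["pixels"][150:430,100:540,::-1])
for n,z in(("control_knob_center",13),("driver_board",0)): print(n,[(np.round(l["location"]).tolist(),round(l["conf"],2),np.round(atz(im,[l["location"]],z)[0][:2],1).tolist()) for l in models.landmark_of(im,n)[:2]])
E
```

```text
control_knob_center [([311.0, 306.0], 0.88, [435.8, -361.6])]
driver_board [([324.0, 330.0], 0.96, [459.2, -356.4])]
```

View pics/w10.png

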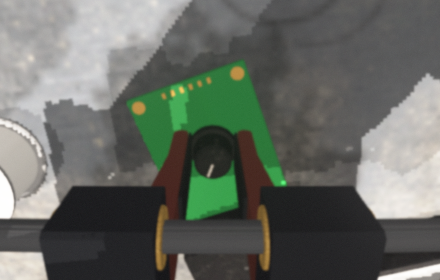

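The knob is centred on the bare part, in front of the block. I'm releasing it and backing off.

Request:
play_rows(
  dp=[
    [0,0,-0.3],
    [0,0,0],
    [0,0,0],
    [0,0,0],
    [0,0,0],
    [0,0,0],
    [0,0,0],
  ],
  yaw=[0,0,0,0,0,0,0],
  gripper=0,
)

```text
t: 28.65
ee_pos: [433.0, -361.1, 11.0]
orientation: [0.159, 3.138, -0.0]
ft_force: [0.3, 0.4, -0.5]
width: 65.7
grasp_force: 0.0
```

Request:
play_rows(
  dp=[
    [0,0,5],
    [0,0,20],
    [0,0,35],
    [0,0,35],
    [0,0,35],
    [0,15,25],
    [0,38,10],
    [0,40,0],
  ],
  yaw=[0,0,0,0,0,0,0,0],
)

```text
t: 29.32
ee_pos: [434.6, -269.3, 179.5]
orientation: [0.163, 3.131, -0.006]
ft_force: [0.5, 1.1, 0.1]
width: 87.5
grasp_force: 0.0
```

Request:
play_rows(
  dp=[
    [0,40,0],
    [0,40,0],
    [0,40,0],
    [0,40,0],
    [0,40,0],
    [0,20,0],
    [0,0,0],
    [0,0,0],
  ],
  yaw=[0,0,0,0,0,0,0,0],
)

```text
t: 29.98
ee_pos: [433.0, -47.3, 176.4]
orientation: [0.154, 3.137, -0.0]
ft_force: [0.7, -1.0, -0.3]
width: 87.7
grasp_force: 0.0
```

```bash
python3 - <<'E'
from h import *
im=grab("top"); cv2.imwrite("pics/t11.png",im["pixels"][80:380,160:560,::-1])
fit(im,"knob",(395,235,435,275),18,lambda H,S,V,Z:(Z>15)|(V<60))
fit(im,"spool",(460,235,505,275),35,lambda H,S,V,Z:Z>20)
fit(im,"box",(330,170,390,235),32,lambda H,S,V,Z:Z>24)
fit(im,"bar+sink",(330,170,390,235),42,lambda H,S,V,Z:Z>41)
for n,z in(("control_knob_center",13),("side_cutters",0)): print(n,[(np.round(l["location"]).tolist(),round(l["conf"],2),np.round(atz(im,[l["location"]],z)[0][:2],1).tolist()) for l in models.landmark_of(im,n)[:2]])
E
```

```text
knob c 432.2 -359.7 size 22.9 20.8 long-axis deg 89.2 px 118 z 24.8
spool c 431.3 -482.7 size 51.7 50.5 long-axis deg 24.5 px 584 z 38.0
box c 527.8 -253.8 size 85.2 59.0 long-axis deg -81.6 px 1394 z 50.8
bar+sink c 529.8 -253.2 size 72.4 45.0 long-axis deg -81.7 px 887 z 61.4
control_knob_center [([414.0, 255.0], 0.63, [433.2, -355.9])]
side_cutters [([385.0, 338.0], 0.77, [277.7, -298.8])]
```

View pics/t11.png

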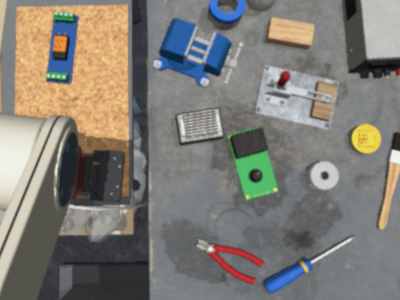

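All four parts are in place: the battery at (61,45), the heat sink stack at (200,126) and the knob at (256,176). The spool and cutters have not moved, so I'm handing the job in.

```bash
python3 -c "
from workcell import ticket
print(ticket.close_job())"
```

```text
the job is handed in; nothing more can be done
None
```

All four parts measured in place within tolerance, the spool and cutters are undisturbed, and the job was handed in at about 30 s. However, while I lowered the gripper to the bar the wrist briefly read 177 N, over the 120 N limit, so the attempt may be judged failed; the hand-in gave no verdict.

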